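# Set the cutting board out over the slab's edge

### The job

Slide the yellow cutting board across the marble slab until its red end band, all of it and no more, sticks out past the slab's edge on the robot's right, with the board square to that edge and not hanging over any other edge, so that the next cook can take it by the band. Only push or drag it with the fingers: do not pinch, lift or tip it, and leave everything else where it is. Take the hand clear of everything when done.

Things in the scene. Friction and masses are not known exactly. Their poses are not given: they have to be found in the camera images.
- slab: Fixed light marble pastry slab, 400 x 400 mm, standing on short feet, its flat top 70 mm above the table. Origin at the centre of its footprint at table height (z = 0). Its own -y axis points to the edge on the robot's right, over which the board must stick out; z is up. Its place and heading vary.
- slab_edge (a point): Middle of the slab's right-hand (-y) top edge: 200 mm from the slab's centre along its -y, at the height of the slab's top (70 mm). It turns with the slab.
- board: Loose yellow plastic cutting board lying flat on the slab, 150 mm wide (its x) by 220 mm long (its y) by 10 mm thick, about 0.3 kg, too wide to grip. Origin at the centre of its underside; z is up. The last 45 mm at its -y end are red (the band), and this end is turned roughly towards the slab's right-hand edge, up to about 15 degrees askew. It slides when pushed at its end face or pressed from above and dragged.
- band_line (a point): Point on the underside of the board, half-way across it, where red meets yellow: 65 mm from the board's centre along its -y, 45 mm from its red end. It must finish right above the slab's right-hand edge.
- ramekin: Loose white ceramic cup, 60 mm across, 45 mm high, standing on the far (+x) part of the slab; leave alone. Origin at the centre of its underside.
- ring_mould: Loose steel cake ring, 64 mm across, 40 mm high, standing on the far (+x) part of the slab; leave alone. Origin at the centre of its underside.
- jar: Loose amber glass jar, 70 mm across, 100 mm high, on the table to the right of the slab; leave alone. Origin at the centre of its underside.
- bottle: Loose white plastic bottle, 60 mm across, 190 mm high, on the table to the right of the slab, beyond the jar; leave alone. Origin at the centre of its underside.
- bowl: Loose white plastic bowl, 200 mm across, 90 mm high, on the table to the left of the slab; leave alone. Origin at the centre of its underside.
- spatula: Loose spatula lying on the table to the left of the slab; leave alone. Origin on its underside, near its middle.

How it is judged:
At the end, for the whole second after the job is handed in: The line where red meets yellow lies within 10 mm of the slab's right-hand edge (so the board overhangs 35 to 55 mm), the board is square to that edge within 0.10 rad, wholly on the slab sideways, flat on its top and at rest (y of band_line in the frame of slab_edge between -0.01 and 0.01 m and angle between the y axis of board and the y axis of slab, either way round below 0.1 rad and x of board in the frame of slab between -0.122 and 0.122 m and angle between board's own z axis and vertical below 0.05 rad and height (world z) of board between 0.066 and 0.074 m and linear speed of board below 0.01 m/s); the robot touches nothing.
It fails at once if the board is lifted off the slab (more than 10 mm) or falls (height (world z) of board above 0.08 m or height (world z) of board below 0.05 m).
It fails at once if the board is tipped (more than 0.12 rad) (angle between board's own z axis and vertical above 0.12 rad).
It fails at once if something else is moved by more than 20 mm (distance of any of ramekin, ring_mould, jar, bottle, bowl, spatula from where it was at the start of the episode above 0.02 m).
It also fails if it takes over 35 s, if anything falls off the work surface, if the arm or the gripper's body presses on something with over 40 N, if the wrist force passes 120 N, or if a joint passes its speed limit or range.

### The arm

A 6-joint arm with a two-finger parallel gripper is mounted at the origin on the work surface. World frame = base frame: x ahead of the robot, y to its left, z up, the work surface at z = 0. Lengths are in m, angles in rad, forces in N, time in s.
With the tool pointing down it reaches from about 0.225 to 0.875 m from the base axis. Payload 3.4 kg.
Tool frame: the origin (TCP) lies midway between the tips of the shut fingers; the grasp point (between the pads) lies 19 mm behind it (manip.grasp_offset is the distance from the TCP to the grasp point, in m); x points along the fingers, y is the direction in which the jaws open and shut, and the axes are right-handed (so a half turn about x gives the same grasp; the last joint's range is limited). The gripper opens to 85 mm and grips with 20 to 120 N. Pads are 22 mm wide; open, the fingers measure 114 mm over their backs; the gripper's body (76 mm by 85 mm) begins 54 mm behind the grasp point. The pads swing forward as they close: fully open they stand 13 mm farther back than shut.
Start: joints at [1.165, 0.276, 1.505, -0, 1.361, -0.121], TCP at [0.162, 0.552, 0.231] pointing down, gripper open.
Joint ranges: [-2.89, 2.89], [-0.75, 2.08], [0.22, 2.7], [-1.18, 4.32], [0.11, 2.71], [-2.7, 2.7]. Speed limits (rad/s): [2.57, 2.57, 3.14, 3.14, 3.14, 3.14].

### API

Orientations are given as a unit quaternion [w, x, y, z].
In Python, from rig import manip gives the robot as it stands.
- The arm moves only by the shell command python3 -m creep 'ROWS' [OPENING] [FORCE]. ROWS is a JSON object of lists of equal length, an entry for each row: "delta_pos": the shift along the tool's x, y, z in cm, a list of three; "dr": the turn, a rotation vector about the tool's x, y, z in rad, a list of three. In form: {"delta_pos": [[dx, dy, dz], ...], "dr": [[rx, ry, rz], ...]}. A call has 1 to 10 rows; each row is the pose to reach, as a shift and turn from the pose commanded when the call began, along the tool's axes at that moment; what a row does not reach only later rows make up. A row lasts 1/10 s, in which the tool goes at most 50 mm and 8.59 degrees, less where a joint would pass 70% of its speed; a pose out of reach is approached as far as the arm can. A call with a gripper value outside its range is refused whole. OPENING is the opening, from -1 (shut) to 1 (fully open), set as the call begins (- or left out, the last holds). The fingers move at their own pace and stop on an object; FORCE is the grip in N (left out, the last holds). Time passes only in rows, so rows that repeat a pose let the fingers close. It gives the time, the measured TCP pose, the force and the opening at its end, in the units of the state.
- manip.get_state(): the state, without advancing time (a new reading comes with each control period).
- manip.get_image(name): name is "side" or "top" or "wrist"; returns a dict with "pixels" (420x560x3 uint8, blue, green, red), "depth" (420x560 float32, m along the optical axis (not along the pixel's ray), 0 where there is no reading), "intrinsics" (3x3 intrinsics, pixels), "rvec" (rotation vector, rad) and "tvec" (3), from world to camera coordinates, as OpenCV has them. Camera axes: x right, y down, z forward; pixel columns grow to the right and rows downward; lengths in m; the calibration is good to about 2 mm. A picture is of the moment at which its call begins.
- manip.sign_off(): hands the job in, once; it reports no verdict.
The state is a dict: "clock": time; "qpos": joint angles; "qd": joint speeds; "effort": joint torques, N m; "position": TCP position; "ee_rot": TCP orientation; "contact_force": force on the tool from outside, world axes, zero at the start; "moment": the same for the moment, N m; "width": finger opening in m.
Only numpy, scipy, OpenCV 4.12 (cv2) and the standard library are available. Lean on these libraries where they do the work, as an engineer would, in place of code of your own. Each camera call takes 0.05 s, during which the arm holds its last target. There are 200 camera calls.

## Working session

There is one attempt and no reset: what is moved stays moved. The work goes in short steps, Python scripts to look and compute and a shell command to move; the robot and the scene stay as the last step left them, time stands still between calls to the robot, and variables do not carry over. Pictures are saved under pics/ and viewed, about 8 in all and at most 12, crops included, and the job is handed in when it is done.

```bash
ls; mkdir -p pics
python3 - <<'E'
from rig import manip
import cv2, numpy as np
s=manip.get_state(); print({k:np.round(v,3).tolist() for k,v in s.items()})
for n in ("top","side"):
    im=manip.get_image(n); np.savez(f"pics/{n}0.npz",**im); cv2.imwrite(f"pics/{n}0.png",im["pixels"])
    R=cv2.Rodrigues(np.array(im["rvec"]))[0]; print(n,(-R.T@np.array(im["tvec"]).ravel()).round(3),R.round(2).tolist())
E
```

```text
pics
{'clock': 0.0, 'qpos': [1.165, 0.277, 1.506, -0.0, 1.361, -0.121], 'qd': [-0.001, -0.001, -0.001, 0.001, -0.001, 0.0], 'effort': [-0.001, -41.678, -24.58, -0.0, 0.011, 0.0], 'position': [0.161, 0.551, 0.23], 'ee_rot': [0.7, 0.1, 0.7, -0.101], 'contact_force': [-0.407, -0.045, 0.472], 'moment': [0.012, -0.018, -0.005], 'width': 0.085}
top [0.46  0.008 1.593] [[0.02, -1.0, 0.01], [-1.0, -0.02, -0.08], [0.08, -0.01, -1.0]]
side [-0.202 -0.904  0.803] [[0.75, -0.66, -0.01], [-0.35, -0.39, -0.85], [0.56, 0.65, -0.52]]
```

View pics/top0.png

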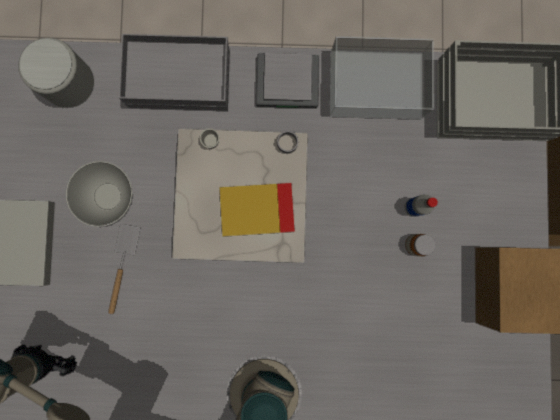

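View pics/side0.png

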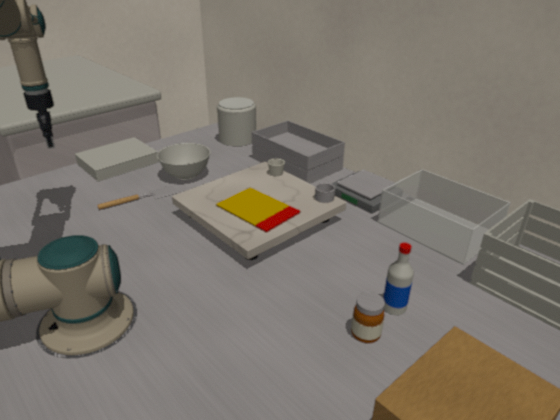

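The top view shows the slab at about (174–308, 129–262) px. The board is at (220–294, 183–236), with its red band to the right, about 10–15 px short of the edge. Next I'll measure both.

```bash
cat > h.py <<'E'
import numpy as np, cv2
from rig import manip
def world(im,uv,z):
    """pixels (n,2) -> world xyz on plane z"""
    R=cv2.Rodrigues(np.array(im["rvec"],float))[0]; t=np.array(im["tvec"],float).ravel()
    c=-R.T@t; uv=np.atleast_2d(np.asarray(uv,float))
    d=(R.T@np.linalg.inv(im["intrinsics"])@np.c_[uv,np.ones(len(uv))].T).T
    return c+d*((z-c[2])/d[:,2])[:,None]
def cloud(im):
    R=cv2.Rodrigues(np.array(im["rvec"],float))[0]; t=np.array(im["tvec"],float).ravel()
    h,w=im["depth"].shape; u,v=np.meshgrid(np.arange(w),np.arange(h))
    p=np.stack([u,v,np.ones_like(u)],-1).reshape(-1,3)@np.linalg.inv(im["intrinsics"]).T*im["depth"].reshape(-1,1)
    return ((p-t)@R).reshape(h,w,3)
def big(m):
    n,l,s,c=cv2.connectedComponentsWithStats(m.astype(np.uint8)); return l==1+np.argmax(s[1:,4])
def masks(im):
    H=cv2.cvtColor(im["pixels"],cv2.COLOR_BGR2HSV); h,s,v=[H[...,i].astype(int) for i in range(3)]
    Y=(h>18)&(h<35)&(s>150)&(v>80); Rd=((h<8)|(h>172))&(s>150)&(v>70)
    return Y,Rd
def rect(im,m,z):
    """min-area rectangle in world xy (mm-precise): centre, size, long-axis angle"""
    ys,xs=np.nonzero(m); P=world(im,np.c_[xs,ys],z)[:,:2]
    r=cv2.minAreaRect((P*1000).astype(np.float32)); b=cv2.boxPoints(r); return r,b
E
python3 - <<'E'
from h import *
for n in ("top","side"):
    im=dict(np.load(f"pics/{n}0.npz")); C=cloud(im)
    Y,Rd=masks(im); B=big(Y); near=cv2.dilate(B.astype(np.uint8),np.ones((15,15)))>0; Rb=big(Rd&near)
    z=C[...,2]; print(n,"board z",np.median(z[B]),np.median(z[Rb]))
    for nm,m,zz in(("yellow",B,.08),("red",Rb,.08),("board",B|Rb,.08)):
        r,b=rect(im,m,zz); print(nm,np.round(r[0]),np.round(r[1]),round(r[2],1),b.round().tolist())
    S=big((abs(z-.075)<.015)&(C[...,0]>.2)&(C[...,0]<.85)&(abs(C[...,1]-.1)<.4)|B|Rb)
    r,b=rect(im,S,.07); print("slab",np.round(r[0]),np.round(r[1]),round(r[2],2),b.round().tolist(), np.median(z[S]))
E
```

```text
top board z 0.08005824223656752 0.07984474331729177
yellow [566.  60.] [146. 173.] 4.8 [[486.0, 140.0], [500.0, -32.0], [646.0, -20.0], [632.0, 152.0]]
red [575. -39.] [145.  20.] 4.9 [[502.0, -35.0], [503.0, -55.0], [647.0, -42.0], [646.0, -23.0]]
board [567.  49.] [146. 195.] 4.8 [[486.0, 140.0], [502.0, -55.0], [648.0, -42.0], [632.0, 152.0]]
slab [611.  90.] [399. 399.] 89.54 [[409.0, -108.0], [809.0, -112.0], [812.0, 288.0], [413.0, 291.0]] 0.07126003826816468
side board z 0.0799022192378068 0.0797933319974668
yellow [562.  57.] [153. 174.] 5.2 [[477.0, 137.0], [493.0, -36.0], [646.0, -22.0], [630.0, 151.0]]
red [571. -51.] [151.  38.] 5.5 [[494.0, -39.0], [498.0, -78.0], [648.0, -63.0], [644.0, -25.0]]
board [563.  37.] [153. 215.] 5.2 [[478.0, 137.0], [497.0, -77.0], [649.0, -63.0], [630.0, 151.0]]
slab [605.  82.] [413. 409.] 89.84 [[400.0, -124.0], [809.0, -125.0], [810.0, 288.0], [401.0, 290.0]] 0.0705313943462967
```

Both views agree. The slab's right edge is at y≈-0.110 and its heading is about -0.5°. The red/yellow line is at about (0.574, -0.028), the board is turned +4.8°, and its rear face is near (0.559, 0.146). My plan is to push that rear face with the open two-finger gripper held square to the slab, which will also straighten the board. First I work out the move to the approach pose.

```bash
cat >> h.py <<'E'
from scipy.spatial.transform import Rotation as Ro
def plan(pos,yaw=np.deg2rad(-0.5)):
    s=manip.get_state(); q=np.array(s["ee_rot"]); R=Ro.from_quat(q[[1,2,3,0]])
    best=None
    for sg in(1,-1):
        y=sg*np.array([np.cos(yaw),np.sin(yaw),0]); x=np.array([0,0,-1.]); T=Ro.from_matrix(np.c_[x,y,np.cross(x,y)])
        rv=(R.inv()*T).as_rotvec(); print("sg",sg,"pos",np.round(s["position"],4),"d(cm)",(R.inv().apply(np.array(pos)-s["position"])*100).round(2),"dr",rv.round(3))
    print("tool axes in world",R.as_matrix().round(3).tolist(), "F",np.round(s["contact_force"],1),"q",np.round(s["qpos"],2))
E
python3 -c "
from h import *
plan([.56,.205,.16])"
```

```text
sg 1 pos [0.1614 0.5514 0.2305] d(cm) [  7.08 -22.04  47.99] dr [1.295e+00 1.000e-03 1.000e-03]
sg -1 pos [0.1614 0.5514 0.2305] d(cm) [  7.08 -22.04  47.99] dr [-1.847e+00 -2.000e-03  1.000e-03]
tool axes in world [[-0.001, 0.281, 0.96], [-0.001, 0.96, -0.281], [-1.0, -0.002, -0.0]] F [ 0.2 -0.4 -0.3] q [ 1.17  0.28  1.51 -0.    1.36 -0.12]
```

```bash
python3 -m creep '{"delta_pos":[[0,-2,4.5],[0,-4,9],[0,-6,13.5],[0,-8,18],[0,-10,22],[0,-12,26],[0,-14,30],[0,-16,34],[0,-18,39],[0,-20,43]],"dr":[[0.12,0,0],[0.25,0,0],[0.38,0,0],[0.51,0,0],[0.64,0,0],[0.77,0,0],[0.9,0,0],[1.03,0,0],[1.16,0,0],[1.295,0,0]]}' 1
python3 -m creep '{"delta_pos":[[0,0,0],[0,0,0]],"dr":[[0,0,0],[0,0,0]]}'
python3 -c "
from h import *
plan([.56,.205,.16])"
```

```text
clock: 1.1
position: [0.5193, 0.2377, 0.231]
ee_rot: [0.496, 0.504, 0.496, -0.504]
contact_force: [1.3, 0.5, 0.0]
width: 0.0855
clock: 1.3
position: [0.5183, 0.2382, 0.2305]
ee_rot: [-0.497, -0.502, -0.498, 0.503]
contact_force: [-0.1, 0.3, 0.1]
width: 0.0856
sg 1 pos [0.5183 0.2382 0.2305] d(cm) [7.04 4.22 3.27] dr [-0.002 -0.     0.002]
sg -1 pos [0.5183 0.2382 0.2305] d(cm) [7.04 4.22 3.27] dr [3.139e+00 3.000e-03 0.000e+00]
tool axes in world [[-0.002, 1.0, -0.011], [0.0, -0.011, -1.0], [-1.0, -0.002, -0.0]] F [-0.1  0.3  0.1] q [0.31 0.27 1.51 0.   1.36 0.32]
```

```bash
python3 -m creep '{"delta_pos":[[3,2,1.5],[6,4.2,3],[9,4.2,3.5],[11,4.2,3.5],[11,4.2,3.5]],"dr":[[0,0,0],[0,0,0],[0,0,0],[0,0,0],[0,0,0]]}'
python3 - <<'E'
from h import *
im=manip.get_image("wrist"); cv2.imwrite("pics/w1.png",im["pixels"]); np.savez("pics/w1.npz",**im)
C=cloud(im); Y,Rd=masks(im); B=big(Y); print("z",np.median(C[...,2][B]))
r,b=rect(im,B,.08); print(np.round(r[0]),r[1],r[2],b.round().tolist())
plan([.56,.195,.062])
E
```

```text
clock: 1.8
position: [0.5561, 0.2042, 0.1181]
ee_rot: [-0.497, -0.5, -0.5, 0.504]
contact_force: [-0.3, 0.8, 0.3]
width: 0.0851
z 0.08024120757360495
[559. 125.] (146.0156707763672, 54.853214263916016) 4.014746189117432 [[485.0, 147.0], [488.0, 93.0], [634.0, 103.0], [630.0, 158.0]]
sg 1 pos [0.5576 0.2046 0.1201] d(cm) [5.81 0.27 0.96] dr [0.002 0.    0.004]
sg -1 pos [0.5576 0.2046 0.1201] d(cm) [5.81 0.27 0.96] dr [-3.14e+00 -6.00e-03  1.00e-03]
tool axes in world [[-0.004, 1.0, -0.007], [-0.0, -0.007, -1.0], [-1.0, -0.004, 0.0]] F [-0.6  0.1  0.3] q [0.23 0.39 1.63 0.   1.13 0.24]
```

View pics/w1.png

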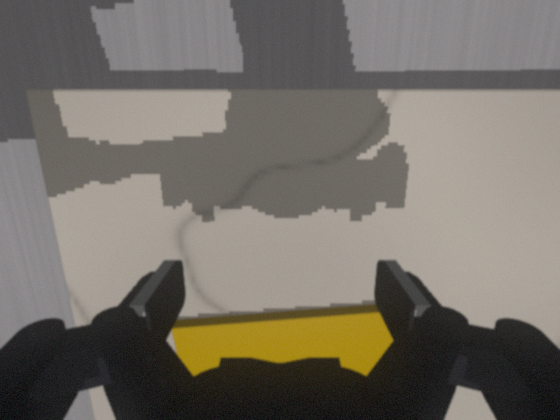

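The wrist view shows the fingers at about (165, 300) and (400, 300) px, over bare marble just behind the board's rear edge (rows 308–320). They are roughly centred and nothing is in the way. I'll go down behind the board.

```bash
python3 -m creep '{"delta_pos":[[2,0.2,0],[3.5,0.2,0],[4.7,0.2,0],[5.2,0.2,0],[5.6,0.2,0],[5.7,0.2,0],[5.7,0.2,0]],"dr":[[0,0,0],[0,0,0],[0,0,0],[0,0,0],[0,0,0],[0,0,0],[0,0,0]]}'
python3 - <<'E'
from h import *
im=manip.get_image("wrist"); C=cloud(im); z=C[...,2]
m=(z>.055)&(z<.1); 
im2=manip.get_image("side"); cv2.imwrite("pics/s2.png",cv2.resize(im2["pixels"][120:270,150:370],None,fx=3,fy=3))
D=im["depth"]; print("min depth at fingers", [np.round(C[r,c],3).tolist() for r,c in((275,175),(290,175),(275,385),(290,385))])
plan([.56,.195,.062])
E
```

```text
clock: 2.55
position: [0.5621, 0.2039, 0.0648]
ee_rot: [0.498, 0.503, 0.498, -0.502]
contact_force: [1.2, 0.9, -0.2]
width: 0.085
min depth at fingers [[0.521, 0.212, 0.089], [0.521, 0.206, 0.091], [0.607, 0.212, 0.09], [0.606, 0.206, 0.092]]
sg 1 pos [0.5622 0.2038 0.0649] d(cm) [ 0.29 -0.21  0.88] dr [-0.    -0.    -0.001]
sg -1 pos [0.5622 0.2038 0.0649] d(cm) [ 0.29 -0.21  0.88] dr [ 3.141e+00 -2.000e-03  1.000e-03]
tool axes in world [[0.001, 1.0, -0.009], [0.0, -0.009, -1.0], [-1.0, 0.001, -0.0]] F [-0.1  0.4 -0.6] q [0.23 0.44 1.69 0.   1.01 0.24]
```

View pics/s2.png

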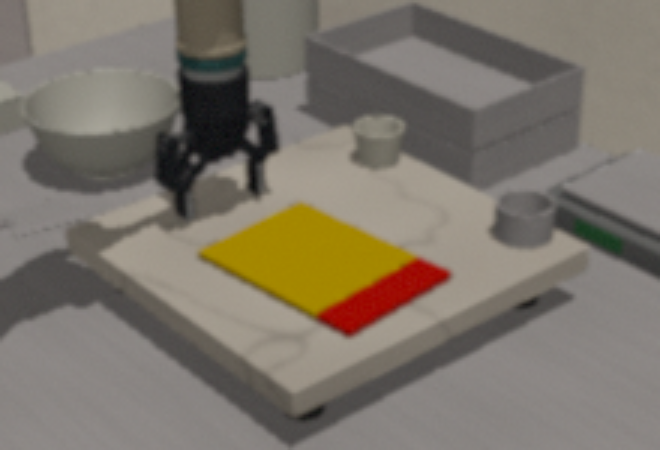

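The side crop shows both fingertips just above the marble behind the board, with the ramekin and ring clear. I'll lower in small steps and watch the force.

```bash
python3 -m creep '{"delta_pos":[[0.2,0,0],[0.4,0,0],[0.4,0,0]],"dr":[[0,0,0],[0,0,0],[0,0,0]]}'
python3 -m creep '{"delta_pos":[[0.1,0,0],[0.2,0,0],[0.2,0,0]],"dr":[[0,0,0],[0,0,0],[0,0,0]]}'
```

```text
clock: 2.95
position: [0.5615, 0.2036, 0.06]
ee_rot: [-0.498, -0.502, -0.498, 0.502]
contact_force: [1.2, 0.1, -0.0]
width: 0.0853
clock: 3.25
position: [0.5616, 0.2037, 0.0581]
ee_rot: [-0.498, -0.502, -0.498, 0.502]
contact_force: [-1.2, -0.3, 0.0]
width: 0.0853
```

```bash
python3 -m creep '{"delta_pos":[[0,0,1],[0,0,2],[0,0,3],[0,0,3.7],[0,0,4.2],[0,0,4.7],[0,0,5.2],[0,0,5.7],[0,0,6.2],[0,0,6.7]],"dr":[[0,0,0],[0,0,0],[0,0,0],[0,0,0],[0,0,0],[0,0,0],[0,0,0],[0,0,0],[0,0,0],[0,0,0]]}'
python3 - <<'E'
from h import *
im=manip.get_image("top"); cv2.imwrite("pics/t3.png",im["pixels"])
Y,Rd=masks(im); B=big(Y); r,b=rect(im,B,.08); print(b.round().tolist(),r[2])
im2=manip.get_image("side"); cv2.imwrite("pics/s3.png",cv2.resize(im2["pixels"][120:270,150:370],None,fx=3,fy=3))
plan([.56,.13,.058])
E
```

```text
clock: 4.25
position: [0.5613, 0.1366, 0.0584]
ee_rot: [0.498, 0.502, 0.498, -0.502]
contact_force: [0.4, 2.3, 0.3]
width: 0.0857
[[488.0, 95.0], [491.0, -51.0], [637.0, -47.0], [634.0, 98.0]] 1.356675148010254
sg 1 pos [0.5611 0.1359 0.0583] d(cm) [ 0.03 -0.1   0.59] dr [-0.001  0.001  0.   ]
sg -1 pos [0.5611 0.1359 0.0583] d(cm) [ 0.03 -0.1   0.59] dr [ 3.141e+00  0.000e+00 -1.000e-03]
tool axes in world [[-0.0, 1.0, -0.009], [-0.001, -0.009, -1.0], [-1.0, -0.0, 0.001]] F [ 0.3  0.3 -0.7] q [ 0.12  0.43  1.75 -0.    0.97  0.13]
```

View pics/s3.png

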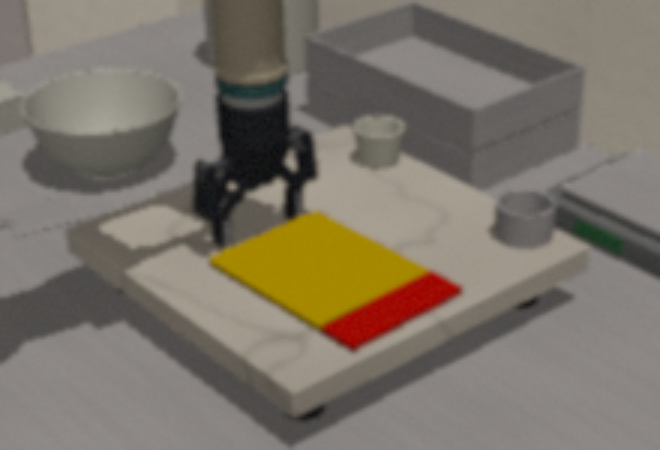

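It works: the fingers sit behind the rear face, the board has slid about 21 mm and is squaring up (1.4° now), and everything else is undisturbed. I'll push on 48 mm and measure again.

```bash
python3 -m creep '{"delta_pos":[[0,0,0.5],[0,0,1],[0,0,1.5],[0,0,2],[0,0,2.5],[0,0,3],[0,0,3.6],[0,0,4.2],[0,0,4.8],[0,0,4.8]],"dr":[[0,0,0],[0,0,0],[0,0,0],[0,0,0],[0,0,0],[0,0,0],[0,0,0],[0,0,0],[0,0,0],[0,0,0]]}'
cat >> h.py <<'E'
def check():
    for n in("top","side"):
        im=manip.get_image(n); np.savez(f"pics/{n}_last.npz",**im); C=cloud(im); z=C[...,2]; Y,Rd=masks(im); B=big(Y)
        near=cv2.dilate(B.astype(np.uint8),np.ones((61,61)))>0; Rb=big(Rd&near)
        # red/yellow line: pixels where dilated yellow meets dilated red
        k=np.ones((3,3),np.uint8); L=(cv2.dilate(B.astype(np.uint8),k)>0)&(cv2.dilate(Rb.astype(np.uint8),k)>0)
        ys,xs=np.nonzero(L); P=world(im,np.c_[xs,ys],.08)[:,:2]; lp=np.polyfit(P[:,0],P[:,1],1)
        # slab right edge: last slab-height pixel per column of x, on either side of the board
        S=(abs(z-.07)<.006)&(C[...,0]>.42)&(C[...,0]<.8)&(C[...,1]>-.16)&(C[...,1]<-.06)&~cv2.dilate((B|Rb).astype(np.uint8),np.ones((9,9))).astype(bool)
        ys,xs=np.nonzero(S); Q=world(im,np.c_[xs,ys],.07)[:,:2]; bx=(Q[:,0]/.005).astype(int)
        E=np.array([Q[bx==i][np.argmin(Q[bx==i][:,1])] for i in np.unique(bx) if (bx==i).sum()>3])
        for _ in range(3): ep=np.polyfit(E[:,0],E[:,1],1); r=E[:,1]-np.polyval(ep,E[:,0]); E=E[abs(r)<max(.003,1.5*np.std(r))]
        xm=P[:,0].mean(); print(n,"line x,y(mm)",1000*xm,1000*np.polyval(lp,xm),"slope deg",np.degrees(np.arctan(lp[0])),"edge y",1000*np.polyval(ep,xm),"slope",np.degrees(np.arctan(ep[0])),"board box",rect(im,B|Rb,.08)[1].round().tolist(), "z",np.median(z[Rb]).round(4))
E
python3 - <<'E'
from h import *
check(); plan([.56,.076,.058])
E
```

```text
clock: 5.35
position: [0.5606, 0.0875, 0.0583]
ee_rot: [-0.498, -0.502, -0.497, 0.503]
contact_force: [-0.4, -0.2, 0.1]
width: 0.0852
top line x,y(mm) 554.1286612736913 -97.68373462279118 slope deg -0.7111037132784118 edge y -107.61422770452567 slope -0.5897765213889788 board box [[483.0, -141.0], [629.0, -141.0], [630.0, 35.0], [483.0, 36.0]] z 0.0797
side line x,y(mm) 550.392506676857 -99.85032837597824 slope deg -0.3697965341030494 edge y -113.88041460752552 slope -0.6573043341001361 board box [[474.0, -148.0], [628.0, -151.0], [631.0, 80.0], [478.0, 83.0]] z 0.0795
sg 1 pos [0.5606 0.088  0.0582] d(cm) [ 0.02 -0.05  1.2 ] dr [-0.     0.001  0.   ]
sg -1 pos [0.5606 0.088  0.0582] d(cm) [ 0.02 -0.05  1.2 ] dr [ 3.141e+00  1.000e-03 -1.000e-03]
tool axes in world [[-0.0, 1.0, -0.009], [-0.001, -0.009, -1.0], [-1.0, -0.0, 0.001]] F [0.2 0.2 0.1] q [ 0.03  0.41  1.77 -0.    0.96  0.04]
```

The views put the remaining travel at 10 mm (top) and 14 mm (side; its edge fit leaks onto the slab's vertical face). The whole-slab fit puts the edge at -109.6, leaving about 11.5 mm. I'll push 11 mm more.

```bash
python3 -m creep '{"delta_pos":[[0,0,0.3],[0,0,0.6],[0,0,0.9],[0,0,1.1],[0,0,1.15],[0,0,1.15]],"dr":[[0,0,0],[0,0,0],[0,0,0],[0,0,0],[0,0,0],[0,0,0]]}'
python3 -m creep '{"delta_pos":[[0,0,-1],[0,0,-2.5],[-3,0,-4],[-7,0,-5],[-11,0,-6],[-14,0,-10],[-15,0,-14],[-15,0,-18],[-15,0,-20],[-15,0,-20]],"dr":[[0,0,0],[0,0,0],[0,0,0],[0,0,0],[0,0,0],[0,0,0],[0,0,0],[0,0,0],[0,0,0],[0,0,0]]}'
python3 - <<'E'
from h import *
check()
a,b=[np.load(f"pics/{n}_last.npz")["pixels"] for n in("top","side")]
cv2.imwrite("pics/f4.png",np.hstack([cv2.resize(a[120:270,165:325],(400,375)),cv2.resize(b[140:260,230:358],(400,375))]))
E
```

```text
clock: 6.05
position: [0.5605, 0.077, 0.0583]
ee_rot: [-0.498, -0.502, -0.498, 0.502]
contact_force: [0.0, 1.5, -0.6]
width: 0.0851
clock: 7.05
position: [0.5616, 0.2813, 0.2083]
ee_rot: [0.499, 0.502, 0.499, -0.501]
contact_force: [-0.2, -1.1, 0.1]
width: 0.0854
top line x,y(mm) 555.5604496991414 -107.92982554028045 slope deg -0.6015744135661366 edge y -107.6356522753814 slope -0.5912497954459812 board box [[482.0, -150.0], [628.0, -152.0], [630.0, 65.0], [484.0, 66.0]] z 0.0802
side line x,y(mm) 550.8508054157805 -110.24565156877628 slope deg -0.2993297427045319 edge y -115.0610608111295 slope -0.32013583919238303 board box [[474.0, -160.0], [628.0, -161.0], [629.0, 63.0], [475.0, 64.0]] z 0.0794
```

View pics/f4.png

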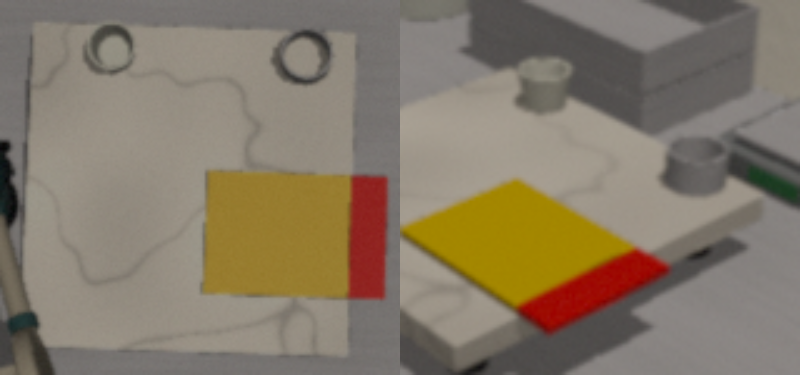

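The final picture shows the red/yellow line on the slab's right edge (x≈350 px in the left half). The board is square to it, and the ramekin and ring have not moved. The hand is at z = 0.21, touching nothing. I'll hand in.

```bash
python3 -c "
from rig import manip
print(manip.sign_off())"
```

```text
the job is handed in; nothing more can be done
None
```

I pushed the board by its rear face with the open gripper held square to the slab. It slid about 80 mm and straightened by about 5°. I then backed the hand off, raised it clear and handed the job in after about 7 s of robot time.

| Final check | Measured | Needed |
|---|---|---|
| Red/yellow line against the slab's right edge | y ≈ -108 mm (top view) or -110 mm (side view), edge at about -109.6 mm, so about 2 mm off | within 10 mm |
| Board square to the edge | within about 0.1° | within 0.10 rad (5.7°) |
| Board across the slab (slab x) | about -55 mm from centre | within ±122 mm |
| Board top height | about 80 mm, so lying flat | about 80 mm (underside within 66–74 mm) |

- **Disagreement:** the side view's own edge fit read -115 mm, which would put the line 5 mm short. I think that fit is off because it picks up the slab's vertical face, and 5 mm would still be within tolerance.
- **Other objects:** the ramekin and ring look unmoved in the last picture. I did not measure the jar, bottle, bowl or spatula again, but the hand never went near them and the force readings stayed at about 2 N or less.

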